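Turn the screwdriver end for end into its bench rest

ROBOT

A 6-joint arm with a two-finger parallel gripper is mounted at the origin on the work surface. World frame = base frame: x ahead of the robot, y to its left, z up, the work surface at z = 0. Lengths are in m, angles in rad, forces in N, time in s.
With the tool pointing down it reaches from about 0.325 to 0.75 m from the base axis. Payload 7.6 kg.
Tool frame: the origin (TCP) lies at the very end of the fingers, on their centre line; the grasp point (between the pads) lies 19 mm behind it; z points along the fingers, y is the line along which they close (so a half turn about z gives the same grasp; the last joint's range is limited). The gripper opens to 85 mm and grips with 20 to 120 N. Pads are 22 mm wide; open, the fingers measure 114 mm over their backs; the gripper's body (76 mm by 85 mm) begins 54 mm behind the grasp point. The pads swing forward as they close: fully open they stand 13 mm farther back than shut.
Start: joints at [-1.413, 0.052, 1.401, -0, 1.689, -0.07], TCP at [0.119, -0.511, 0.231] pointing down, gripper open.
Joint ranges: [-2.9, 2.9], [-0.91, 2.17], [0.12, 2.37], [-1.06, 4.2], [0.26, 2.73], [-2.93, 2.93]. Speed limits (rad/s): [2.57, 2.57, 3.01, 3.14, 3.14, 3.14].

INTERFACE

Orientations are given as a unit quaternion [w, x, y, z].
In Python, from rig import ctrl gives the robot as it stands.
- The arm moves only by the shell command python3 -m jog 'ROWS' [FORCE]. ROWS is JSON, a list of rows, each a list of 7 numbers: the shift along the tool's x, y, z in mm, then the turn, a rotation vector about the tool's x, y, z in degrees, then the opening, from 0 (shut) to 1 (fully open). In form: [[dx, dy, dz, rx, ry, rz, claw], ...]. A call has 1 to 20 rows; each row is the pose to reach, as a shift and turn from the pose commanded when the call began, along the tool's axes at that moment; what a row does not reach only later rows make up. A row lasts 1/10 s, in which the tool goes at most 50 mm and 8.59 degrees, less where a joint would pass 70% of its speed; a pose out of reach is approached as far as the arm can. A call with a gripper value outside its range is refused whole. The fingers move at their own pace and stop on an object; FORCE is the grip in N (left out, the last holds). Time passes only in rows, so rows that repeat a pose let the fingers close. It gives the time, the measured TCP pose, the force, the opening and the grip force at its end, in the units of the state.
- ctrl.observe(): the state, without advancing time (a new reading comes with each control period).
- ctrl.read_camera(name): name is "side" or "top"; returns a dict with "img" (384x512x3 uint8, blue, green, red), "vertical_fov" (degrees; the focal length in pixels is half the picture's height over the tangent of half this angle, whatever the lens; pixels are square), "cx", "cy" (the principal point, pixels), "k1" (the pictures are not rectified: a ray, as slopes to the right and down, at radius r is drawn at 1 + k1 r^2 times it, then the intrinsics apply), "xyz" and "attitude" of the camera in the world. Camera axes: x right, y down, z forward; pixel columns grow to the right and rows downward; lengths in m; the calibration is good to about 2 mm. A picture is of the moment at which its call begins. There is no depth.
- ctrl.job_done(): hands the job in; it is judged then, once.
The state is a dict: "clock": time; "qpos": joint angles; "dq": joint speeds; "joint_efforts": joint torques, N m; "position": TCP position; "tool_rot": TCP orientation; "contact_force": force on the tool from outside, world axes, zero at the start; "wrist_torque": the same for the moment, N m; "finger_gap": finger opening in m; "finger_force": force on a finger pad.
Only numpy, scipy, OpenCV 4.12 (cv2) and the standard library are available. Lean on these libraries where they do the work, as an engineer would, in place of code of your own. Each camera call takes 0.05 s, during which the arm holds its last target. There are 200 camera calls.

TASK

The orange-handled screwdriver lies on the bench pointing the wrong way. Pick it up, turn it end for end and set it down (do not drop it) in the two-saddle tool rest, its handle lying in the orange saddle and its steel shank in the grey one, about centred lengthwise, and let go. Leave the blue-handled nut driver where it lies.

Things in the scene. Friction and masses are not known exactly. Their poses are not given: they have to be found in the camera images.
- driver: Orange eight-sided handle, 26 mm across flats, steel shank 8 mm thick; 210 mm long, about 0.1 kg; lies flat on the bench, axis 13 mm up, blade roughly towards the robot. Origin: on its axis in the handle, near the centre of mass, a good grip. x axis from handle to blade, z up. Handle from x -85 to +25 mm, shank to +125 mm.
- driver_tip (a point): Tip of the screwdriver's blade, on its axis, 125 mm from driver's origin along its +x.
- rest: Rest fixed to the bench: base plate 210x80x10 mm, two 90-degree V saddles open upward, free space between. Orange: x -75 to -45, 66 wide, groove bottom 27, top 55 mm up, 56 mouth. Grey: x 75 to 95, bottom 39, top 59, 40 mouth. Origin: on the bench, mid-rest; x from orange to grey, roughly away from the robot. Seated screwdriver: origin 45 mm above this one, x axes alike.
- nutdriver: Bystander, to be left alone: nut driver of the screwdriver's shape and size but with a blue handle and a round 12 mm socket at its tip, lying on the bench, socket roughly towards the robot. Origin and axes as for driver.
Things that resemble listed ones, but are neither listed nor needed, are in the scene too. What is shaped like the rest but green is not meant.

How it is judged:
At the end, for the whole second after the job is handed in: The screwdriver lies still and released in both saddles, blade to the grey end: origin within 25 mm lengthwise and 12 mm sideways of the rest's middle, 35 to 55 mm above its origin, axis within 10 degrees of the rest's; the nut driver is within 20 mm of its start (x of driver in the frame of rest between -0.025 and 0.025 m and y of driver in the frame of rest between -0.012 and 0.012 m and z of driver in the frame of rest between 0.035 and 0.055 m and angle between the x axis of driver and the x axis of rest, either way round below 0.175 rad and x of driver_tip in the frame of rest above 0.05 m and linear speed of driver below 0.02 m/s and distance of nutdriver from where it was at the start of the episode below 0.02 m); the robot touches nothing.
It fails at once if the screwdriver is dropped: it falls free with its origin more than 90 mm above the bench (45 mm above its place in the rest) (height (world z) of driver above 0.09 m and contact force between driver and anything else below 0.005 N).
It fails at once if the nut driver is moved by more than 20 mm (distance of nutdriver from where it was at the start of the episode above 0.02 m).
It also fails if it takes over 35 s, if anything falls off the work surface, if the arm or the gripper's body presses on something with over 40 N, if the wrist force passes 120 N, or if a joint passes its speed limit or range.

## Working session

There is one attempt and no reset: what is moved stays moved. The work goes in short steps, Python scripts to look and compute and a shell command to move; the robot and the scene stay as the last step left them, time stands still between calls to the robot, and variables do not carry over. Pictures are saved under pics/ and viewed, at most 10 in all, crops included, and the job is handed in when it is done.

```bash
mkdir -p pics; cat > h.py <<'E'
import numpy as np, cv2
from scipy.spatial.transform import Rotation as R
from rig import ctrl
def q2r(q): return R.from_quat([q[1],q[2],q[3],q[0]])
def K(c):
    h=c["img"].shape[0]; f=h/2/np.tan(np.radians(c["vertical_fov"])/2)
    return np.array([[f,0,c["cx"]],[0,f,c["cy"]],[0,0,1]]), np.array([c["k1"],0,0,0.])
def ray(c,uv):
    k,d=K(c); p=cv2.undistortPoints(np.array(uv,float).reshape(-1,1,2),k,d).reshape(-1,2)
    v=np.c_[p,np.ones(len(p))]; return q2r(c["attitude"]).apply(v)
def atz(c,uv,z):
    v=ray(c,uv); o=np.array(c["xyz"]); z=np.broadcast_to(z,len(v)); return o+v*((z-o[2])/v[:,2])[:,None]
def proj(c,P):
    k,d=K(c); r=q2r(c["attitude"]).inv(); P=r.apply(np.array(P,float).reshape(-1,3)-c["xyz"])
    return cv2.projectPoints(P,np.zeros(3),np.zeros(3),k,d)[0].reshape(-1,2)
E
python3 - <<'E'
from h import *
for n in("top","side"):
    c=ctrl.read_camera(n); cv2.imwrite(f"pics/{n}0.png",c["img"]); print(n,{k:v for k,v in c.items() if k!="img"})
print(ctrl.observe())
E
```

```text
top {'vertical_fov': 53.95627324085106, 'cx': 255.57899449908024, 'cy': 191.0645338925106, 'k1': -0.057971412787886166, 'xyz': array([0.30765506, 0.00710534, 0.87780035]), 'attitude': array([-0.0233402 ,  0.71333196, -0.69921278,  0.04140327])}
side {'vertical_fov': 48.058502620962436, 'cx': 251.73548501260674, 'cy': 196.11869885244664, 'k1': -0.1347820773056427, 'xyz': array([0.08117738, 0.76452773, 0.62319356]), 'attitude': array([ 0.09767213, -0.1722413 ,  0.87020195, -0.45115591])}
{'clock': 0.1, 'qpos': array([-1.41330165e+00,  5.27533726e-02,  1.40163087e+00, -9.26549991e-06,
        1.68859298e+00, -7.02828259e-02]), 'dq': array([-0.00047203, -0.00252309, -0.00171442, -0.00156401, -0.00029589,
       -0.00068729]), 'joint_efforts': array([ 1.12734382e-03, -3.82582676e+01, -3.60984707e+01, -6.77779258e-05,
        4.78871225e-03,  2.34538021e-06]), 'position': array([ 0.11853804, -0.51116595,  0.23056345]), 'tool_rot': array([-6.91428161e-04,  9.93521506e-01,  1.13642145e-01, -3.47748884e-05]), 'contact_force': array([ 0.32229121,  0.87867309, -0.22495535]), 'wrist_torque': array([-0.02200904, -0.08610905, -0.02227483]), 'finger_force': 0.0, 'finger_gap': 0.0854265920391066}
```

View pics/top0.png

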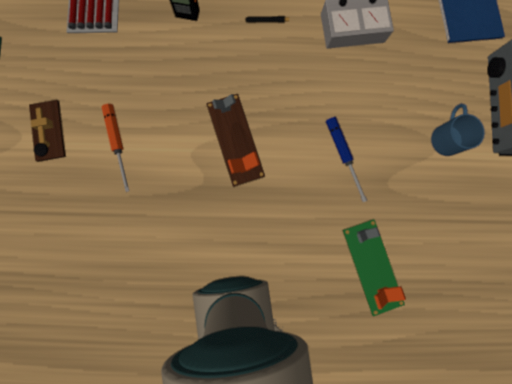

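View pics/side0.png

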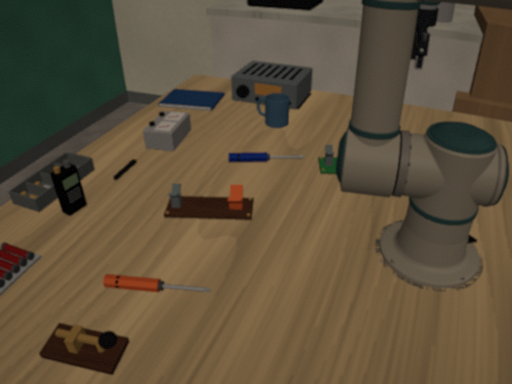

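Top view: the orange screwdriver runs from its handle end (108,104) to its blade (127,190). The brown rest is at (236,140), with the grey saddle at (226,102) and the orange one at (243,163). The blue nut driver is at (345,155) and the green decoy at (375,268).
Could be taken for the driver: the blue nut driver (345,155), the red sticks in the tray (93,10), the black pen (265,19) and the brass tool on a brown plate (42,128). Could be taken for the rest: the green one (375,268) and that same brown plate (47,130). I choose the driver at (113,128) and the rest at (236,140).

```bash
python3 - <<'E'
from h import *
c=ctrl.read_camera("top"); im=c["img"]; s=ctrl.read_camera("side")["img"]
a=cv2.resize(im[85:205,85:285],(800,480),interpolation=cv2.INTER_CUBIC); cv2.imwrite("pics/crop1.png",a)
hsv=cv2.cvtColor(im,cv2.COLOR_BGR2HSV)
m=((hsv[...,0]<13)&(hsv[...,1]>190)&(hsv[...,2]>110)).astype(np.uint8)
n,l,st,ce=cv2.connectedComponentsWithStats(m)
for i in range(1,n):
    if st[i,4]>60:
        print(st[i],ce[i]); r=cv2.minAreaRect(np.argwhere(l==i)[:,::-1].astype(np.float32)); print(cv2.boxPoints(r).round(1).tolist())
E
```

```text
[102 104  17  46 310] [109.91290323 127.03870968]
[[101.0999984741211, 105.4000015258789], [108.0, 103.80000305175781], [118.5, 147.89999389648438], [111.69999694824219, 149.60000610351562]]
[242 152  16  19 203] [249.49261084 161.02463054]
[[239.1999969482422, 158.39999389648438], [253.1999969482422, 151.39999389648438], [259.3999938964844, 163.8000030517578], [245.39999389648438, 170.8000030517578]]
[384 287  21  15 242] [393.9338843 293.8677686]
[[383.6000061035156, 288.29998779296875], [402.8999938964844, 286.1000061035156], [404.3999938964844, 299.3999938964844], [385.1000061035156, 301.5]]
```

View pics/crop1.png

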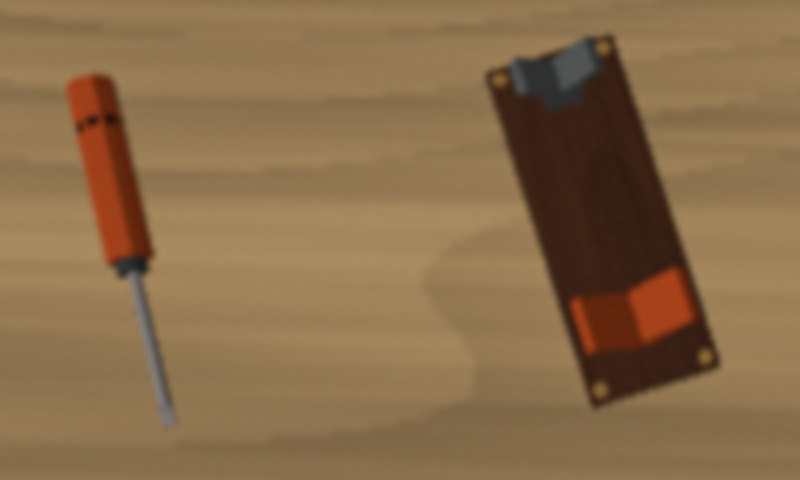

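The crop confirms it: an orange octagonal handle with the blade at (127,191), and a brown rest with the grey saddle at the top and the orange one at the bottom. Next I measure both.

```bash
python3 - <<'E'
from h import *
c=ctrl.read_camera("top"); f=lambda L:(np.array(L,float)+.5)/4-.5+85
D=atz(c,f([(90,77),(129,258),(169,426)]),[.015,.013,.013]); print(D.round(4), [np.linalg.norm(D[i+1]-D[i]).round(4) for i in(0,1)])
x=(D[2]-D[0]);L=np.linalg.norm(x[:2]);x/=L; print("L",L,"yaw",np.degrees(np.arctan2(x[1],x[0])),"org from tip",D[2]-.125*x,"from end",D[0]+.085*x)
P=atz(c,f([(487,73),(612,36),(719,367),(595,408)]),.010); print(P.round(4),[np.linalg.norm(P[i]-P[i-1]).round(4) for i in range(4)])
o=P.mean(0); v=(P[0]+P[1]-P[2]-P[3]); yaw=np.arctan2(v[1],v[0]); print("rest",o,np.degrees(yaw))
# check in side view by reprojection
s=ctrl.read_camera("side"); im=s["img"].copy()
ex=np.array([np.cos(yaw),np.sin(yaw),0]);ey=np.array([-ex[1],ex[0],0]);o[2]=0
X=lambda a,b,z:o+a*ex+b*ey+[0,0,z]
pts=[X(a,b,.01) for a in(-.105,.105) for b in(-.04,.04)]+[X(-.06,0,.027),X(.085,0,.039),X(-.075,.028,.055),X(-.075,-.028,.055),X(.095,.02,.059),X(.095,-.02,.059)]
pts+=[D[0],D[2],D[2]-.125*x]
im=cv2.resize(im,None,fx=3,fy=3,interpolation=cv2.INTER_CUBIC)
for p in proj(s,pts): cv2.circle(im,tuple(int(q) for q in p*3+1),3,(0,255,0),1)
cv2.imwrite("pics/side1.png",im[510:900,270:790])
E
```

```text
[[0.5856 0.3389 0.015 ]
 [0.4784 0.31   0.013 ]
 [0.3809 0.2815 0.013 ]] [np.float64(0.1111), np.float64(0.1015)]
L 0.21261964707785955 yaw -164.35034239871266 org from tip [0.50127764 0.31526357 0.01417581] from end [0.50380017 0.31597023 0.01420045]
[[ 0.5944  0.1059  0.01  ]
 [ 0.6189  0.0327  0.01  ]
 [ 0.4223 -0.0341  0.01  ]
 [ 0.3968  0.0372  0.01  ]] [np.float64(0.2092), np.float64(0.0773), np.float64(0.2077), np.float64(0.0757)]
rest [0.50810871 0.03540004 0.01      ] 18.967000397886135
```

View pics/side1.png

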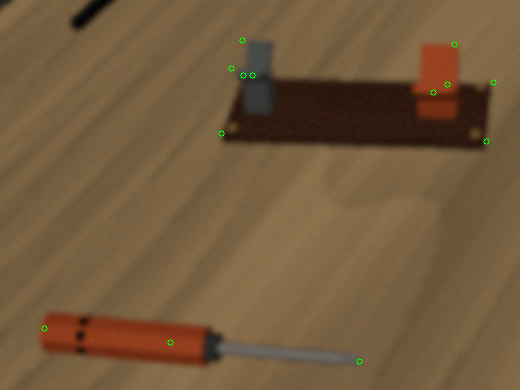

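The measured sizes match: length 0.2126 against 0.210, and plate 0.208x0.077 against 0.210x0.080. In the side view the projected points land on the plate's top corners, the driver's tip (358,360) and its handle end. The rest is at (0.508, 0.035) with yaw 19.0°, the driver at (0.5025, 0.3156) with yaw -164.35°. Joint 6 allows tool yaw -164° at the pick and 19° at the placing, going clockwise. Next I compute the moves.

```bash
cat >> h.py <<'E'
def rel(x,y,z,yaw):
    s=ctrl.observe(); r0=q2r(s["tool_rot"]); r=R.from_euler("z",yaw,degrees=True)*R.from_euler("x",180,degrees=True)
    d=r0.inv().apply(np.array([x,y,z])-s["position"])*1000
    print((x,y,z,yaw),"->",d.round(1),np.degrees((r0.inv()*r).as_rotvec()).round(2),"t",s["clock"],"q",s["qpos"].round(2))
E
python3 - <<'E'
from h import *
rel(.51,-.206,.23,104)
E
```

```text
(0.51, -0.206, 0.23, 104) -> [ 450.3 -209.1    1.1] [-2.000e-02 -2.000e-02 -9.095e+01] t 0.3 q [-1.41  0.05  1.4  -0.    1.69 -0.07]
```

```bash
python3 -m jog '[[90,-42,0,0,0,-15,1],[180,-84,0,0,0,-30,1],[270,-125,0,0,0,-50,1],[360,-167,0,0,0,-70,1],[450,-209,0,0,0,-91,1],[450,-209,0,0,0,-91,1],[450,-209,0,0,0,-91,1],[450,-209,0,0,0,-91,1],[450,-209,0,0,0,-91,1],[450,-209,0,0,0,-91,1],[450,-209,0,0,0,-91,1],[450,-209,0,0,0,-91,1],[450,-209,0,0,0,-91,1],[450,-209,0,0,0,-91,1]]' 40
python3 - <<'E'
from h import *
rel(.5025,.3156,.12,-164.35)
E
```

```text
clock: 1.7
position: [0.5092, -0.207, 0.2315]
tool_rot: [0.0, 0.617, 0.787, -0.0]
contact_force: [-0.2, -0.2, -0.1]
finger_gap: 0.0854
finger_force: 0.0
(0.5025, 0.3156, 0.12, -164.35) -> [509.  118.7 111.3] [-1.000e-02  2.000e-02 -9.179e+01] t 1.7 q [-0.45  0.12  1.33 -0.    1.69 -0.7 ]
```

```bash
python3 -m jog '[[100,25,0,0,0,-15,1],[200,48,0,0,0,-30,1],[300,72,0,0,0,-50,1],[400,95,0,0,0,-70,1],[509,119,0,0,0,-92,1],[509,119,0,0,0,-92,1],[509,119,0,0,0,-92,1],[509,119,0,0,0,-92,1],[509,119,0,0,0,-92,1],[509,119,0,0,0,-92,1],[509,119,0,0,0,-92,1],[509,119,0,0,0,-92,1],[509,119,60,0,0,-92,1],[509,119,110,0,0,-92,1],[509,119,110,0,0,-92,1],[509,119,110,0,0,-92,1]]'
python3 - <<'E'
from h import *
rel(.5025,.3156,.004,-164.35)
c=ctrl.read_camera("side"); im=cv2.resize(c["img"][170:370,60:320],None,fx=3,fy=3,interpolation=cv2.INTER_CUBIC); cv2.imwrite("pics/s2.png",im)
E
```

```text
clock: 3.3
position: [0.5013, 0.3147, 0.1203]
tool_rot: [-0.002, -0.138, 0.99, -0.001]
contact_force: [0.6, -0.4, 0.5]
finger_gap: 0.0852
finger_force: 0.0
(0.5025, 0.3156, 0.004, -164.35) -> [ -1.8   0.6 116.3] [-0.06 -0.19  0.21] t 3.3 q [ 0.5   0.3   1.34 -0.    1.5  -1.35]
```

View pics/s2.png

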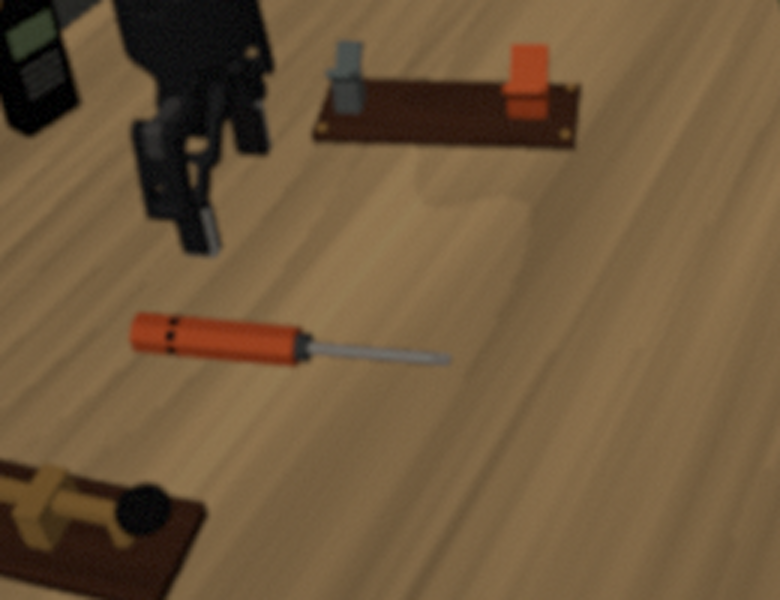

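The open gripper hangs above the handle, its near fingertip at (200,252) and its far one at (255,152), astride the handle at (215,340). Now I descend and close.

```bash
python3 -m jog '[[-2,0,40,0,0,0,1],[-2,0,75,0,0,0,1],[-2,0,95,0,0,0,1],[-2,0,108,0,0,0,1],[-2,0,116,0,0,0,1],[-2,0,116,0,0,0,1],[-2,0,116,0,0,0,1],[-2,0,116,0,0,0,0],[-2,0,116,0,0,0,0],[-2,0,116,0,0,0,0],[-2,0,116,0,0,0,0],[-2,0,116,0,0,0,0],[-2,0,116,0,0,0,0],[-2,0,116,0,0,0,0],[-2,0,116,0,0,0,0],[-2,0,116,0,0,0,0],[-2,0,116,0,0,0,0]]' 60
```

```text
clock: 5.05
position: [0.5038, 0.3171, 0.0057]
tool_rot: [0.0, -0.14, 0.99, 0.0]
contact_force: [-1.0, -0.3, 5.9]
finger_gap: 0.0244
finger_force: 59.6
```

```bash
python3 -m jog '[[0,0,-5,0,0,0,0],[0,0,-15,0,0,0,0],[0,0,-25,0,0,0,0],[0,0,-25,0,0,0,0],[0,0,-25,0,0,0,0]]'
python3 - <<'E'
from h import *
c=ctrl.read_camera("side"); im=cv2.resize(c["img"][220:340,60:260],None,fx=4,fy=4,interpolation=cv2.INTER_CUBIC); cv2.imwrite("pics/s3.png",im)
E
```

```text
clock: 5.55
position: [0.5037, 0.3171, 0.0307]
tool_rot: [0.0, -0.14, 0.99, 0.0]
contact_force: [-0.1, 0.0, -1.5]
finger_gap: 0.0243
finger_force: 59.0
```

View pics/s3.png

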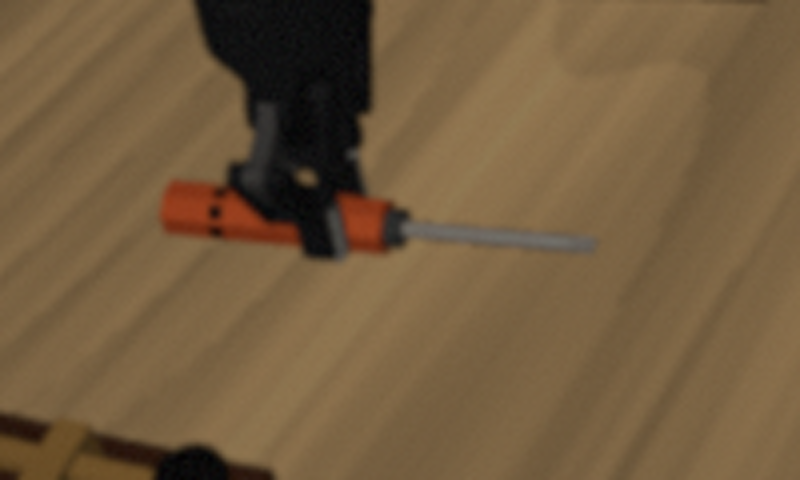

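The driver hangs level between the pads: handle end (163,208), finger (325,225), tip (597,243). I lift clear and find where the tip sits relative to the tool.

```bash
python3 - <<'E'
from h import *
c=ctrl.read_camera("side"); g=lambda u,v:((u+.5)/4-.5+60,(v+.5)/4-.5+220)
s=ctrl.observe(); P=atz(c,[g(163,208),g(388,226),g(597,243)],.038)
print((q2r(s["tool_rot"]).inv().apply(P-s["position"])*1000).round(1))
rel(.505,.18,.081,-252.35)
E
```

```text
[[-87.6   1.   -8.2]
 [ 26.4  -1.1  -8.2]
 [127.6  -1.7  -8.1]]
(0.505, 0.18, 0.081, -252.35) -> [  36.2 -132.   -51.1] [-5.00e-02 -2.00e-02  8.84e+01] t 5.65 q [ 0.5   0.4   1.41 -0.    1.33 -1.35]
```

```bash
python3 -m jog '[[0,0,-25,0,0,0,0],[0,0,-51,0,0,0,0],[0,0,-51,0,0,0,0],[3,-10,-51,0,0,7,0],[6,-22,-51,0,0,14,0],[9,-34,-51,0,0,22,0],[12,-46,-51,0,0,30,0],[15,-58,-51,0,0,38,0],[18,-70,-51,0,0,46,0],[21,-82,-51,0,0,54,0],[24,-94,-51,0,0,62,0],[28,-106,-51,0,0,70,0],[32,-119,-51,0,0,78,0],[36,-132,-51,0,0,85,0],[36,-132,-51,0,0,88,0],[36,-132,-51,0,0,88,0],[36,-132,-51,0,0,88,0]]'
python3 - <<'E'
from h import *
rel(.508,.0355,.081,19)
E
```

```text
clock: 7.35
position: [0.505, 0.1802, 0.0803]
tool_rot: [-0.0, 0.587, 0.81, -0.001]
contact_force: [-0.3, -0.6, -0.8]
finger_gap: 0.0245
finger_force: 59.2
(0.508, 0.0355, 0.081, 19) -> [-138.4  -42.2   -0.6] [-6.000e-02  6.000e-02  8.915e+01] t 7.35 q [ 0.27  0.19  1.56 -0.    1.39 -0.04]
```

```bash
python3 -m jog '[[-8,-2,-1,0,0,5,0],[-20,-6,-1,0,0,13,0],[-32,-10,-1,0,0,21,0],[-44,-14,-1,0,0,29,0],[-56,-17,-1,0,0,37,0],[-68,-21,-1,0,0,45,0],[-80,-25,-1,0,0,53,0],[-92,-28,-1,0,0,61,0],[-104,-32,-1,0,0,69,0],[-118,-36,-1,0,0,77,0],[-130,-40,-1,0,0,84,0],[-138,-42,-1,0,0,89,0],[-138,-42,-1,0,0,89,0],[-138,-42,-1,0,0,89,0],[-138,-42,-1,0,0,89,0]]'
python3 - <<'E'
from h import *
rel(.508,.0355,.081,19)
for n in("top","side"):
    c=ctrl.read_camera(n)["img"]; a=c[70:220,170:300] if n=="top" else c[150:250,130:290]
    cv2.imwrite(f"pics/{n}4.png",cv2.resize(a,None,fx=4,fy=4,interpolation=cv2.INTER_CUBIC))
E
```

```text
clock: 8.85
position: [0.5082, 0.0365, 0.0821]
tool_rot: [-0.0, 0.986, 0.167, -0.0]
contact_force: [0.6, -0.7, -0.8]
finger_gap: 0.0243
finger_force: 59.2
(0.508, 0.0355, 0.081, 19) -> [-0.5  0.9  1.1] [-0.01  0.01  0.21] t 8.85 q [-0.    0.11  1.64  0.    1.39  1.23]
```

View pics/side4.png

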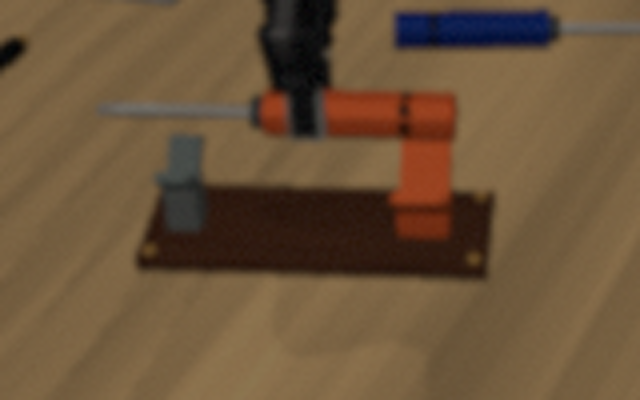

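View pics/top4.png

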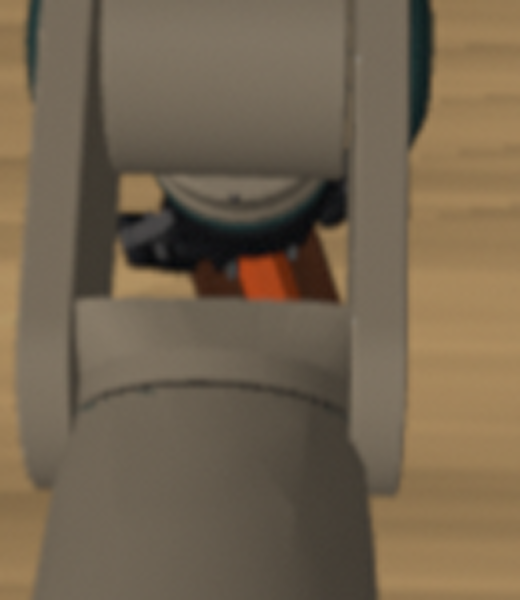

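The driver hangs level over the rest, blade (97,108) beyond the grey saddle (185,140) and handle (430,115) over the orange one (425,140). From above the arm hides most of it, and the handle at (268,278) runs along the plate. I lower it in steps, watching the force.

```bash
python3 -m jog '[[0,1,10,0,0,0,0],[0,1,20,0,0,0,0],[0,1,30,0,0,0,0],[0,1,36,0,0,0,0],[0,1,40,0,0,0,0],[0,1,42,0,0,0,0],[0,1,42,0,0,0,0],[0,1,42,0,0,0,0]]'
python3 -m jog '[[0,0,1,0,0,0,0],[0,0,1,0,0,0,0],[0,0,1,0,0,0,0]]'
python3 -m jog '[[0,0,1,0,0,0,0],[0,0,1,0,0,0,0],[0,0,1,0,0,0,0]]'
```

```text
clock: 9.75
position: [0.5089, 0.035, 0.0406]
tool_rot: [0.0, 0.986, 0.165, 0.0]
contact_force: [-0.1, 0.2, -0.9]
finger_gap: 0.0244
finger_force: 59.2
clock: 10.05
position: [0.5087, 0.035, 0.0394]
tool_rot: [0.0, 0.986, 0.166, 0.0]
contact_force: [0.2, -0.8, -0.6]
finger_gap: 0.0245
finger_force: 59.2
clock: 10.35
position: [0.5086, 0.035, 0.0383]
tool_rot: [0.0, 0.986, 0.165, -0.0]
contact_force: [-0.3, 0.3, -1.0]
finger_gap: 0.0242
finger_force: 59.2
```

```bash
python3 -m jog '[[0,0,1,0,0,0,0],[0,0,1,0,0,0,0],[0,0,1,0,0,0,0]]'
python3 -m jog '[[0,0,0.7,0,0,0,0],[0,0,0.7,0,0,0,0],[0,0,0.7,0,0,0,0]]'
python3 -m jog '[[0,0,0.7,0,0,0,0],[0,0,0.7,0,0,0,0],[0,0,0.7,0,0,0,0]]'
```

```text
clock: 10.65
position: [0.5087, 0.0352, 0.0378]
tool_rot: [-0.0, 0.986, 0.166, 0.0]
contact_force: [-3.4, 1.7, 5.8]
finger_gap: 0.0243
finger_force: 59.9
clock: 10.95
position: [0.5088, 0.0353, 0.0377]
tool_rot: [-0.0, 0.986, 0.166, 0.0]
contact_force: [-6.2, 2.0, 10.1]
finger_gap: 0.0244
finger_force: 60.6
clock: 11.25
position: [0.5088, 0.0353, 0.0376]
tool_rot: [-0.0, 0.986, 0.166, 0.0]
contact_force: [-8.1, 2.7, 15.1]
finger_gap: 0.0244
finger_force: 61.2
```

Contact comes at the expected seated height, axis about 45 mm up. I open slowly, then back straight up.

```bash
python3 -m jog '[[0,0,-1.5,0,0,0,0],[0,0,-1.5,0,0,0,0.35],[0,0,-1.5,0,0,0,0.4],[0,0,-1.5,0,0,0,0.5],[0,0,-1.5,0,0,0,0.7],[0,0,-1.5,0,0,0,1],[0,0,-1.5,0,0,0,1],[0,0,-1.5,0,0,0,1],[0,0,-1.5,0,0,0,1],[0,0,-1.5,0,0,0,1]]'
python3 -m jog '[[0,0,-15,0,0,0,1],[0,0,-40,0,0,0,1],[0,0,-80,0,0,0,1],[0,0,-120,0,0,0,1],[0,0,-150,0,0,0,1],[0,0,-150,0,0,0,1],[0,0,-150,0,0,0,1]]'
python3 - <<'E'
from h import *
c=ctrl.read_camera("side")["img"]
cv2.imwrite(f"pics/side5.png",cv2.resize(c[130:250,110:310],None,fx=4,fy=4,interpolation=cv2.INTER_CUBIC))
E
```

```text
clock: 12.25
position: [0.5086, 0.035, 0.0374]
tool_rot: [0.0, 0.986, 0.165, 0.0]
contact_force: [-0.3, 0.5, -0.2]
finger_gap: 0.0857
finger_force: 0.0
clock: 12.95
position: [0.5087, 0.035, 0.1875]
tool_rot: [0.0, 0.986, 0.165, 0.0]
contact_force: [-0.2, 0.6, -0.6]
finger_gap: 0.0854
finger_force: 0.0
```

View pics/side5.png

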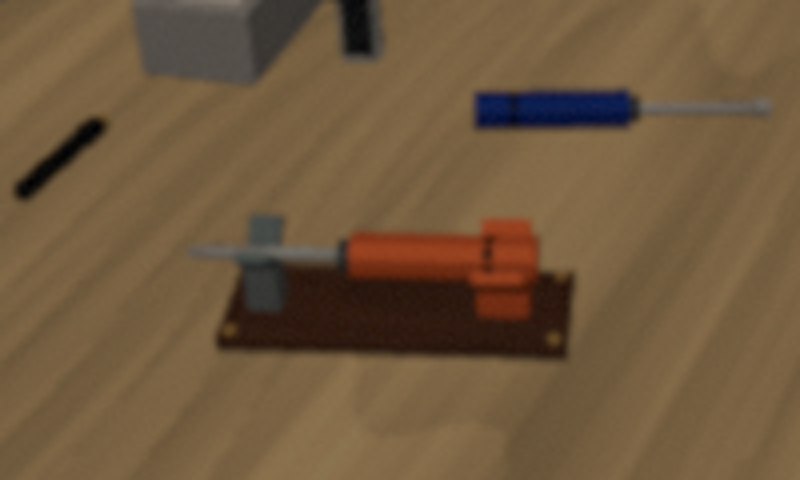

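The driver lies in both saddles: tip (190,250) past the grey one (265,260), handle (510,258) in the orange one. The gripper is clear, and the nut driver at (555,108) has not moved. I check the lengthwise position and, if it is good, hand in.

```bash
python3 - <<'E'
from h import *
c=ctrl.read_camera("side"); g=lambda u,v:((u+.5)/4-.5+110,(v+.5)/4-.5+130)
P=atz(c,[g(190,250),g(342,255),g(538,257)],.045)-[.508,.0354,0]
Q=R.from_euler("z",-19,degrees=True).apply(P); print(Q.round(4))
x=np.mean(Q[:,0]-[.125,.025,-.085]); print("x off",x)
if abs(x)<.012: print(ctrl.job_done())
E
```

```text
[[ 0.1254 -0.0006  0.045 ]
 [ 0.0324  0.0005  0.045 ]
 [-0.0842 -0.0028  0.045 ]]
x off 0.0028632872581014004
the job is handed in; nothing more can be done
None
```

The screwdriver now lies released in both saddles, blade at the grey end, about 3 mm off centre lengthwise; the nut driver looked unmoved, and the job was handed in at about 13 s with no verdict shown.

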